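# Sort the parts of a dismantled optics setup into their trays

### The arm

A 7-joint arm with a two-finger parallel gripper is mounted at the origin on a cart in front of the work surface, level with it; the furniture and walls round the work are solid. World frame = base frame: x ahead of the robot, y to its left, z up, the work surface at z = 0. Lengths are in m, angles in rad, forces in N, time in s.
With the tool pointing down it reaches from about 0.35 to 0.9 m from the base axis. Payload 8.1 kg.
Tool frame: the origin (TCP) lies on the centre line of the jaws, within the pads' length; the fingertips stand 25 mm ahead of it and the grasp point (between the pads) lies 6 mm ahead of it; z points along the fingers, y is the line along which they close (so a half turn about z gives the same grasp; the last joint's range is limited). The gripper opens to 92 mm and grips with 3 to 60 N. Pads are 19 mm wide; open, the fingers measure 130 mm over their backs; the gripper's body (75 mm by 190 mm) begins 47 mm behind the grasp point.
Start: joints at [1.087, 0.434, 0.025, 1.573, -0.012, 1.134, -0.075], TCP at [0.232, -0.58, 0.228] pointing down, gripper open.
Joint ranges: [-2.62, 2.62], [-0.44, 2.09], [-1.27, 1.32], [0.08, 2.57], [-1.32, 4.46], [0.12, 2], [-2.74, 2.74]. Speed limits (rad/s): [2.22, 2.22, 3.01, 3.01, 3.14, 3.14, 3.14].

### API

Orientations are given as a unit quaternion [x, y, z, w].
In Python, from bench import robot gives the robot as it stands.
- The arm moves only by the tool servo_tool, never from a script. Its argument "series" is text: rows parted by semicolons, each of 7 numbers parted by spaces: the shift along the world's x, y, z in mm, then the turn, a rotation vector about the world's x, y, z in degrees, then the finger opening in mm, from 0 to 91.8. In form: tx ty tz ax ay az hand; .... A call has exactly 5 rows; each row is the pose to reach, as a shift and turn from the pose commanded when the call began; what a row does not reach only later rows make up. A row lasts 1/8 s, in which the tool goes at most 62.5 mm and 10.7 degrees, less where a joint would pass 70% of its speed; a pose out of reach is approached as far as the arm can. A call with a gripper value outside its range is refused whole. The fingers move at their own pace and stop on an object; the grip force is fixed at half the most. Time passes only in rows, so rows that repeat a pose let the fingers close, or fill a call up. It gives the time, the measured TCP pose, the force, the opening and the grip force at its end, in the units of the state.
- robot.get_obs(): the state, without advancing time (a new reading comes with each control period).
- robot.capture(name): name is "side" or "top" or "wrist"; returns the picture (384x512x3 uint8, blue, green, red); there is no depth.
- robot.camera_params(name): a dict with "K" (3x3 intrinsics, pixels), "dist" ([k1, k2, p1, p2, k3] as OpenCV has them; the pictures are not rectified), "R" (3x3) and "t" (3): a world point X has camera coordinates R X + t; the wrist camera has in their place "tool_from_camera" (4x4, takes a point from camera to tool coordinates, whose origin is the TCP and whose axes are the flange's). Camera axes: x right, y down, z forward; pixel columns grow to the right and rows downward; lengths in m; the calibration is good to about 2 mm. A picture is of the moment at which its call begins: read the wrist's pose just before it. camera_params takes no time and is no camera call.
- robot.hand_in(): hands the job in; it is judged then, once.
The state is a dict: "time": time; "qpos": joint angles; "joint_velocities": joint speeds; "tau": joint torques, N m; "tcp_pos": TCP position; "orientation": TCP orientation; "wrist_force": force on the tool from outside, world axes, zero at the start; "torque": the same for the moment, N m; "opening": finger opening in m; "gripper_force": force on a finger pad.
Only numpy, scipy, OpenCV 4.12 (cv2) and the standard library are available. Lean on these libraries where they do the work, as an engineer would, in place of code of your own. Each camera call takes 0.05 s, during which the arm holds its last target. There are 200 camera calls.

### The job

Tidy away the parts of the dismantled optics setup: lay the two lens rings flat in the two-bay tray, one in each bay, stand both post holders upright in the plain square tray, and stand the objective case upright in the round dish. Every part must rest on the floor of its own tray, not on a rim; leave the bottle with the red cap and the roll of tape where they are.

Things in the scene. Friction and masses are not known exactly. Their poses are not given: they have to be found in the camera images.
- lens_a: Black threaded ring with a clear lens, lying flat: 33 mm across, 10 mm high, about 30 g. Body origin: centre of its underside, z up. One of two alike.
- lens_b: Black threaded ring with a clear lens, lying flat: 33 mm across, 10 mm high, about 30 g. Body origin: centre of its underside, z up. One of two alike.
- holder_a: Black post holder: an upright tube 52 mm high with a thumb screw at its side. One of two alike. Body origin: on the underside, z up; the vertical tube (25 mm across) has its axis at x 0, y +7.5 mm from the origin, and the thumb screw sticks out sideways along -y to y = -20 mm, its centre 38 mm up (12 mm across). So the tube is taken from above between its two sides along x. 60 g or so, stands upright on its base.
- holder_b: Black post holder: an upright tube 52 mm high with a thumb screw at its side. One of two alike. Body origin: on the underside, z up; the vertical tube (25 mm across) has its axis at x 0, y +7.5 mm from the origin, and the thumb screw sticks out sideways along -y to y = -20 mm, its centre 38 mm up (12 mm across). So the tube is taken from above between its two sides along x. 60 g or so, stands upright on its base.
- objective: Microscope objective in its screw case: upright pale cylinder with a black lid and black foot, 35 mm across, 68 mm high, about 120 g. Body origin: centre of its underside, z up.
- lens_tray: Low grey plastic tray, fixed to the bench, 103 mm (its x) by 152 mm (its y), divided by a rib along its x at y = 0 into two bays side by side, each 95 mm (x) by 70 mm (y) inside, bay centres at y = +37 and -37 mm. Floor 3 mm thick, walls 4 mm thick, rims and rib at most 12 mm above the bench. Body origin: centre of its underside.
- square_tray: Low plain grey plastic tray, fixed to the bench, 116 mm square outside, 108 mm square inside, undivided. Floor 3 mm thick, walls 4 mm thick with their rim at most 14 mm above the bench. Body origin: centre of its underside, x and y along its sides.
- round_dish: Low round grey plastic dish, fixed to the bench, 90 mm across outside, 82 mm inside. Floor 3 mm thick, rim 12 mm above the bench. Body origin: centre of its underside.
- bottle: Bystander: glass bottle with a red cap, 48 mm across, 96 mm high, standing. Body origin: centre of its underside. Leave it alone.
- tape: Bystander: pale roll of tape lying flat, 69 mm across, 18 mm high. Body origin: centre of its underside. Leave it alone.
Things that resemble listed ones, but are neither listed nor needed, are in the scene too. Leave any green, pink or purple look-alike of the objective alone.

How it is judged:
At the end, for the whole second after the job is handed in: A lens ring flat on the floor of each bay of the two-bay tray, both post holders upright (within 7 degrees) on the floor of the square tray, the objective case upright on the floor of the round dish, all at rest; bottle and tape within 25 mm of where they began ((((y of lens_a in the frame of lens_tray between 0.012 and 0.064 m and x of lens_a in the frame of lens_tray between -0.036 and 0.036 m) and (y of lens_b in the frame of lens_tray between -0.064 and -0.012 m and x of lens_b in the frame of lens_tray between -0.036 and 0.036 m)) or ((y of lens_a in the frame of lens_tray between -0.064 and -0.012 m and x of lens_a in the frame of lens_tray between -0.036 and 0.036 m) and (y of lens_b in the frame of lens_tray between 0.012 and 0.064 m and x of lens_b in the frame of lens_tray between -0.036 and 0.036 m))) and z of lens_a in the frame of lens_tray between 0 and 0.0065 m and angle between each of lens_a, lens_b, holder_a, holder_b, objective's own z axis and vertical below 0.12 rad and z of lens_b in the frame of lens_tray between 0 and 0.0065 m and x of holder_a in the frame of square_tray between -0.052 and 0.052 m and y of holder_a in the frame of square_tray between -0.052 and 0.052 m and z of holder_a in the frame of square_tray between 0 and 0.0065 m and x of holder_b in the frame of square_tray between -0.052 and 0.052 m and y of holder_b in the frame of square_tray between -0.052 and 0.052 m and z of holder_b in the frame of square_tray between 0 and 0.0065 m and horizontal distance between objective and round_dish below 0.026 m and z of objective in the frame of round_dish between 0 and 0.0065 m and linear speed of each of lens_a, lens_b, holder_a, holder_b, objective below 0.02 m/s and distance of each of bottle, tape from where it was at the start of the episode below 0.025 m); the robot touches nothing.
It fails at once if the bottle or the tape roll was disturbed (moved 25 mm or more) (distance of any of bottle, tape from where it was at the start of the episode above 0.025 m).
It also fails if it takes over 117 s, if anything falls off the work surface, if the arm or the gripper's body presses on something with over 40 N, if the wrist force passes 120 N, or if a joint passes its speed limit or range.

## Working session

There is one attempt and no reset: what is moved stays moved. The work goes in short steps, Python scripts to look and compute and a tool call to move; the robot and the scene stay as the last step left them, time stands still between calls to the robot, and variables do not carry over. Pictures are saved under pics/ and viewed, at most 14 in all, crops included, and the job is handed in when it is done.

Besides the shell and the picture viewer there is one more tool, called after "Call:" in YAML: its name, and indented under it one key for each argument. servo_tool: Moves the arm, as the interface text tells. Its arguments: {"type":"object","properties":{"series":{"type":"string"}},"required":["series"]}

```bash
mkdir -p pics; cat > h.py <<'E'
import numpy as np, cv2
from scipy.spatial.transform import Rotation as Ro
from bench import robot
def ray(name,px,z,cp=None,obs=None):
    c=cp or robot.camera_params(name)
    K=np.array(c["K"]);d=np.array(c["dist"])
    n=cv2.undistortPoints(np.array([[px]],float),K,d)[0,0]
    v=np.array([n[0],n[1],1.])
    if name=="wrist":
        o=obs or robot.get_obs();T=np.array(c["tool_from_camera"]);R=Ro.from_quat(o["orientation"]).as_matrix()
        C=R@T[:3,3]+o["tcp_pos"];D=R@T[:3,:3]@v
    else:
        R=np.array(c["R"]);C=-R.T@np.array(c["t"]);D=R.T@v
    return C+D*(z-C[2])/D[2]
E
python3 - <<'E'
from h import *
for n in ["top","side"]:
    im=robot.capture(n);cv2.imwrite(f"pics/{n}0.png",cv2.resize(im,(800,600),interpolation=cv2.INTER_CUBIC))
    c=robot.camera_params(n);print(n,-np.array(c["R"]).T@np.array(c["t"]),c["K"][0])
print(robot.get_obs(),robot.camera_params("wrist"))
E
```

```text
top [0.46612233 0.01869393 1.17818114] [432.46203397   0.         254.31025116]
side [ 0.55872727 -0.90014988  0.76601724] [491.54432324   0.         253.19759874]
{'time': 0.1, 'qpos': array([ 1.08739351,  0.43516148,  0.02498434,  1.57402223, -0.01158805,
        1.13402906, -0.07510155]), 'joint_velocities': array([-0.00085265, -0.00114901, -0.00095114, -0.00256426,  0.001272  ,
        0.00018326,  0.00138296]), 'tau': array([ 2.65591036e-03, -6.69127536e+01,  9.87702124e-01, -3.15143681e+01,
       -6.05938537e-02,  3.73659551e-02,  4.73667603e-05]), 'tcp_pos': array([ 0.23205323, -0.57980944,  0.22711228]), 'orientation': array([ 9.81935253e-01,  1.89215787e-01, -2.12038304e-04, -7.06534489e-04]), 'wrist_force': array([-1.31182547,  1.04104085, -0.01302757]), 'torque': array([-0.02344274,  0.00973167,  0.02226462]), 'gripper_force': 0.0, 'opening': 0.09138734974358934} {'K': array([[295.83161672,   0.        , 253.34925559],
       [  0.        , 295.83161672, 194.10312149],
       [  0.        ,   0.        ,   1.        ]]), 'dist': array([-0.00974807,  0.        ,  0.        ,  0.        ,  0.        ]), 'tool_from_camera': array([[-1.11556300e-04, -9.52624571e-01, -3.04148672e-01,
         8.42789672e-02],
       [ 9.99999927e-01, -2.17308393e-04,  3.13849874e-04,
         2.76972873e-04],
       [-3.65075161e-04, -3.04148615e-01,  9.52624525e-01,
        -1.56580484e-01],
       [ 0.00000000e+00,  0.00000000e+00,  0.00000000e+00,
         1.00000000e+00]])}
```

View pics/top0.png

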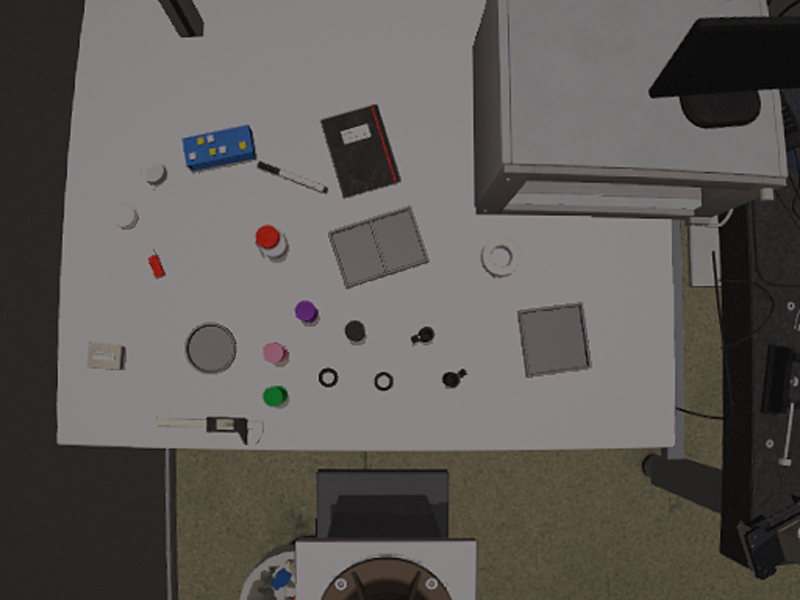

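View pics/side0.png

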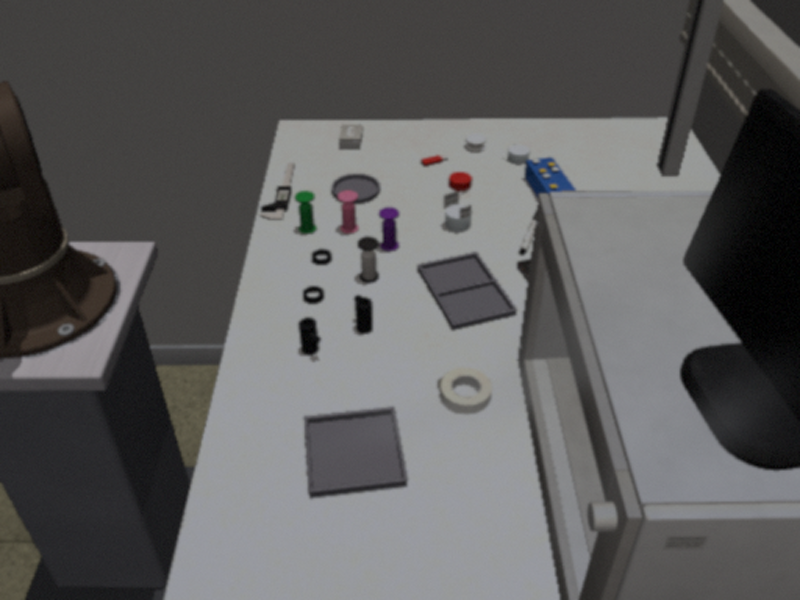

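The top view (800x600) shows these parts:
- **Lens rings:** (328,377) and (384,381).
- **Holders:** (425,335) with its screw to the left, and (452,380) with its screw to the upper right.
- **Objective candidates:** purple (306,312), pink (275,352), green (275,396) and black-lidded pale (355,331). Only the last fits "pale with black lid".
- **Trays and dish:** two-bay tray (379,247), square tray (555,340), dish (211,348).
- **Bystanders:** bottle (268,238) and tape (500,257).

Next I confirm the objective in one crop and measure.

```bash
python3 - <<'E'
from h import *
s=0.64
im=robot.capture("top")
a=cv2.resize(im[185:265,165:315],(800,427),interpolation=cv2.INTER_CUBIC);cv2.imwrite("pics/crop.png",cv2.convertScaleAbs(a,alpha=1.8,beta=10))
c=robot.camera_params("top")
P=dict(obj=(355,330,.068),la=(328,377,.01),lb=(384,381,.01),ha=(427,334,.052),has=(415,339,.038),hb=(451,380,.052),hbs=(463,373,.038),dish=(211,348,.012),bottle=(267,237,.096),tape=(500,257,.018),purple=(306,311,.068),
s1=(518,311,.014),s2=(582,303,.014),s3=(591,368,.014),s4=(527,377,.014),l1=(330,239,.012),l2=(411,208,.012),l3=(429,261,.012),l4=(347,287,.012),edge=(400,449,0),cab=(480,214,.0))
for k,v in P.items(): print(k,ray("top",(v[0]*s,v[1]*s),v[2],c).round(4))
E
```

```text
obj [0.5156 0.0535 0.068 ]
la [0.4369 0.1014 0.01  ]
lb [0.4304 0.0048 0.01  ]
ha [ 0.5102 -0.0663  0.052 ]
has [ 0.5022 -0.047   0.038 ]
hb [ 0.4335 -0.1066  0.052 ]
hbs [ 0.4449 -0.1285  0.038 ]
dish [0.4855 0.3053 0.012 ]
bottle [0.6645 0.1967 0.096 ]
tape [ 0.6467 -0.1969  0.018 ]
purple [0.5465 0.1344 0.068 ]
s1 [ 0.5525 -0.2287  0.014 ]
s2 [ 0.5675 -0.3443  0.014 ]
s3 [ 0.4527 -0.3595  0.014 ]
s4 [ 0.4374 -0.2441  0.014 ]
l1 [0.6767 0.1001 0.012 ]
l2 [ 0.733  -0.0412  0.012 ]
l3 [ 0.6391 -0.0727  0.012 ]
l4 [0.5926 0.0696 0.012 ]
edge [ 0.3118 -0.0236  0.    ]
cab [ 0.7266 -0.165   0.    ]
```

View pics/crop.png

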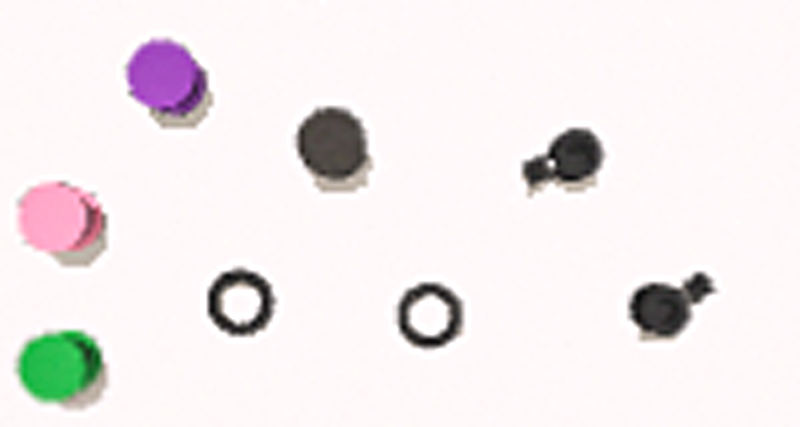

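The crop confirms it: the objective is the black-lidded one at crop (333,143). The rings are at (240,302) and (430,315). The holder tubes are at (576,153) and (659,308), with screws at (538,168) and (700,287). I start with the objective.

Call:
servo_tool:
  series: "60 125 0 0 0 10 70;110 245 0 0 0 20 70;135 300 0 0 0 30 70;160 355 0 0 0 40 70;184 410 0 0 0 50 70"

```text
time: 0.78
tcp_pos: [0.3611, -0.2935, 0.2279]
orientation: [0.808, 0.589, -0.0, 0.0]
wrist_force: [1.4, 0.1, 0.3]
opening: 0.0703
gripper_force: 0.0
```

Call:
servo_tool:
  series: "25 57 0 0 0 8 70;50 114 0 0 0 16 70;75 171 0 0 0 24 70;100 228 0 0 0 24 70;124 285 0 0 0 24 70"

```text
time: 1.4
tcp_pos: [0.4852, -0.0088, 0.2279]
orientation: [0.671, 0.742, 0.0, 0.0]
wrist_force: [0.6, -0.5, 0.0]
opening: 0.0698
gripper_force: 0.0
```

Call:
servo_tool:
  series: "20 40 -20 0 0 0 70;30 62 -40 0 0 0 70;30 62 -50 0 0 0 70;30 62 -50 0 0 0 70;30 62 -50 0 0 0 70"

```text
time: 2.02
tcp_pos: [0.5148, 0.0503, 0.1784]
orientation: [0.671, 0.741, -0.0, 0.0]
wrist_force: [0.8, -0.4, -0.0]
opening: 0.0697
gripper_force: 0.0
```

```bash
python3 - <<'E'
from h import *
o=robot.get_obs();im=robot.capture("wrist");cv2.imwrite("pics/w1.png",im)
print(o["tcp_pos"],np.degrees(2*np.arctan2(o["orientation"][1],o["orientation"][0])),o["qpos"].round(2))
E
```

```text
[0.51476643 0.05033305 0.1784009 ] 95.71000155454767 [ 0.22  0.37 -0.55  1.86  0.23  0.97 -0.33]
```

View pics/w1.png

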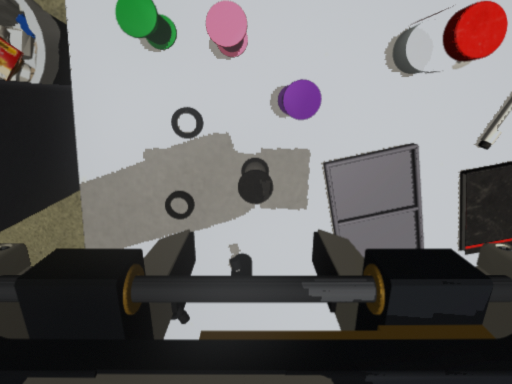

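The wrist view shows the objective lid at (255,187), rings at (187,123) and (180,205), and the two-bay tray corners at (325,165), (417,147) and its rib at (338,221)-(420,207).

```bash
python3 - <<'E'
from h import *
for k,p,z in [("obj",(255,187),.068),("foot",(255,168),0.01),("la",(187,123),.007),("lb",(180,205),.007),("ribL",(338,221),.012),("ribR",(420,207),.012),("c1",(325,165),.012),("c2",(416,147),.012)]: print(k,ray("wrist",p,z).round(4))
E
```

```text
obj [0.5177 0.0552 0.068 ]
foot [0.5175 0.0604 0.01  ]
la [0.4394 0.1019 0.007 ]
lb [0.4341 0.0066 0.007 ]
ribL [0.6216 0.0069 0.012 ]
ribR [0.7139 0.0337 0.012 ]
c1 [0.5946 0.072  0.012 ]
c2 [0.6906 0.1018 0.012 ]
```

Call:
servo_tool:
  series: "2 4 -50 0 0 0 70;2 4 -95 0 0 0 70;2 4 -127 0 0 0 70;2 4 -127 0 0 0 30;2 4 -127 0 0 0 25"

```text
time: 2.7
tcp_pos: [0.5177, 0.0555, 0.0523]
orientation: [0.671, 0.742, 0.001, 0.001]
wrist_force: [0.6, -0.3, -0.1]
opening: 0.0544
gripper_force: 0.0
```

Call:
servo_tool:
  series: "0 0 0 0 0 0 25;0 0 0 0 0 0 25;0 0 15 0 0 0 25;0 0 60 0 0 0 25;0 0 105 0 0 0 25"

```text
time: 3.32
tcp_pos: [0.5164, 0.0558, 0.1579]
orientation: [0.67, 0.742, 0.0, -0.0]
wrist_force: [0.7, -0.6, -1.7]
opening: 0.034
gripper_force: 29.9
```

Call:
servo_tool:
  series: "-7 55 5 0 0 0 25;-14 110 5 0 0 0 25;-21 165 5 0 0 0 25;-28 215 5 0 0 0 25;-31 249 5 0 0 0 25"

```text
time: 3.95
tcp_pos: [0.4846, 0.3076, 0.1622]
orientation: [0.669, 0.743, 0.001, -0.0]
wrist_force: [-0.6, -0.2, -1.5]
opening: 0.0344
gripper_force: 29.9
```

Call:
servo_tool:
  series: "0 0 0 0 0 0 25;0 0 -40 0 0 0 25;0 0 -80 0 0 0 25;0 0 -95 0 0 0 25;0 0 -95 0 0 0 25"

```text
time: 4.58
tcp_pos: [0.4857, 0.3038, 0.0659]
orientation: [0.671, 0.742, -0.001, -0.0]
wrist_force: [-0.5, 0.6, -1.4]
opening: 0.0343
gripper_force: 29.9
```

```bash
python3 - <<'E'
from h import *
o=robot.get_obs();print(o["tcp_pos"],o["wrist_force"])
im=robot.capture("wrist");cv2.imwrite("pics/w2.png",im)
E
```

```text
[0.4856787  0.30384911 0.06586326] [-0.5303795   0.56792669 -1.35921311]
```

View pics/w2.png

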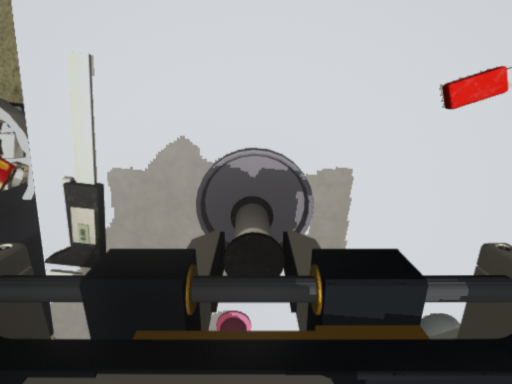

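The foot, near (252,215), sits centred over the dish at (255,207). Lower and release.

Call:
servo_tool:
  series: "0 0 -6 0 0 0 25;0 0 -11 0 0 0 25;0 0 -11 0 0 0 25;0 0 -11 0 0 0 50;0 0 -11 0 0 0 65"

```text
time: 5.25
tcp_pos: [0.4858, 0.3047, 0.055]
orientation: [0.67, 0.742, 0.0, 0.0]
wrist_force: [0.2, -0.8, 0.0]
opening: 0.0496
gripper_force: 0.0
```

Call:
servo_tool:
  series: "0 0 0 0 0 0 65;0 0 0 0 0 0 65;0 0 40 0 0 0 65;0 0 90 0 0 0 65;0 0 125 0 0 0 65"

```text
time: 5.88
tcp_pos: [0.486, 0.3051, 0.1821]
orientation: [0.67, 0.742, 0.001, 0.0]
wrist_force: [0.1, 0.1, -0.3]
opening: 0.0649
gripper_force: 0.0
```

Call:
servo_tool:
  series: "-7 -60 0 0 0 5 65;-14 -120 0 0 0 10 65;-21 -180 0 0 0 15 65;-28 -240 0 0 0 21 65;-36 -300 0 0 0 21 65"

```text
time: 6.5
tcp_pos: [0.4494, 0.0026, 0.18]
orientation: [0.523, 0.852, 0.0, 0.0]
wrist_force: [0.9, 0.3, 0.4]
opening: 0.065
gripper_force: 0.0
```

Call:
servo_tool:
  series: "-8 -60 0 0 0 0 65;-16 -112 0 0 0 0 65;-16 -112 0 0 0 0 65;-16 -112 0 0 0 0 65;-16 -112 0 0 0 0 65"

```text
time: 7.12
tcp_pos: [0.4341, -0.1058, 0.18]
orientation: [0.523, 0.852, 0.0, 0.0]
wrist_force: [0.6, 0.5, -0.2]
opening: 0.0647
gripper_force: 0.0
```

```bash
python3 - <<'E'
from h import *
o=robot.get_obs();im=robot.capture("wrist");cv2.imwrite("pics/w3.png",cv2.convertScaleAbs(im,alpha=1.5,beta=20))
print(o["tcp_pos"],np.degrees(2*np.arctan2(o["orientation"][1],o["orientation"][0])),o["qpos"].round(2))
E
```

```text
[ 0.43407542 -0.10583066  0.17995569] 116.9630714456632 [ 0.63  0.26 -0.6   2.01  0.19  0.92  0.4 ]
```

View pics/w3.png

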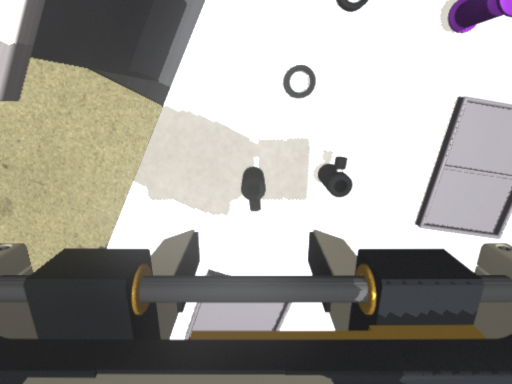

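Holder_b's tube top is at (253,187) with its screw at (255,203), directly behind it, so the jaws are aligned. Holder_a's tube top is at (340,184) with its screw at (341,163).

```bash
python3 - <<'E'
from h import *
for k,p,z in [("hb",(253,187),.052),("hbs",(255,202),.038),("ha",(340,184),.052),("has",(341,163),.038),("lb",(299.5,81.5),.007)]: print(k,ray("wrist",p,z).round(4))
E
```

```text
hb [ 0.4356 -0.1064  0.052 ]
hbs [ 0.4469 -0.124   0.038 ]
ha [ 0.5117 -0.0642  0.052 ]
has [ 0.5063 -0.0462  0.038 ]
lb [0.4328 0.0062 0.007 ]
```

Call:
servo_tool:
  series: "0 0 -55 0 0 2 65;1 -1 -105 0 0 2 65;1 -1 -142 0 0 2 65;1 -1 -142 0 0 2 25;1 -1 -142 0 0 2 15"

```text
time: 7.8
tcp_pos: [0.4356, -0.1077, 0.0389]
orientation: [0.508, 0.861, 0.0, 0.0]
wrist_force: [-0.3, -0.3, 0.7]
opening: 0.0493
gripper_force: 0.0
```

Call:
servo_tool:
  series: "0 0 0 0 0 0 15;0 0 0 0 0 0 15;0 0 0 0 0 0 15;0 0 30 0 0 0 15;0 0 82 0 0 0 15"

```text
time: 8.43
tcp_pos: [0.4334, -0.1082, 0.1198]
orientation: [0.509, 0.861, -0.0, -0.002]
wrist_force: [0.9, -0.8, -0.2]
opening: 0.0234
gripper_force: 30.0
```

Call:
servo_tool:
  series: "17 -55 5 0 0 0 15;34 -110 5 0 0 0 15;50 -160 5 0 0 0 15;65 -205 0 0 0 0 15;68 -214 -20 0 0 0 15"

```text
time: 9.05
tcp_pos: [0.5033, -0.3268, 0.1001]
orientation: [0.511, 0.86, -0.0, 0.002]
wrist_force: [-0.6, 0.4, -1.2]
opening: 0.0239
gripper_force: 30.0
```

Call:
servo_tool:
  series: "0 0 -25 0 0 0 15;0 0 -50 0 0 0 15;0 0 -58 0 0 0 15;0 0 -58 0 0 0 15;0 0 -58 0 0 0 15"

```text
time: 9.68
tcp_pos: [0.5028, -0.3219, 0.0422]
orientation: [0.509, 0.861, 0.0, 0.0]
wrist_force: [0.0, -0.1, -1.0]
opening: 0.024
gripper_force: 30.0
```

Call:
servo_tool:
  series: "0 0 -1 0 0 0 15;0 0 -1 0 0 0 40;0 0 -1 0 0 0 55;0 0 -1 0 0 0 55;0 0 30 0 0 0 55"

```text
time: 10.3
tcp_pos: [0.501, -0.3217, 0.0701]
orientation: [0.509, 0.861, -0.0, -0.002]
wrist_force: [0.2, -0.3, 0.7]
opening: 0.0543
gripper_force: 0.0
```

Call:
servo_tool:
  series: "0 0 60 0 0 0 55;2 55 80 0 0 -5 55;4 115 80 0 0 -10 55;6 175 80 0 0 -11 55;8 235 80 0 0 -11 55"

```text
time: 10.92
tcp_pos: [0.5106, -0.0856, 0.1521]
orientation: [0.589, 0.808, 0.0, 0.0]
wrist_force: [1.2, -0.4, 0.1]
opening: 0.055
gripper_force: 0.0
```

Call:
servo_tool:
  series: "0 22 0 0 0 0 55;0 22 0 0 0 0 55;0 22 -55 0 0 0 55;0 22 -80 0 0 0 55;0 22 -80 0 0 0 55"

```text
time: 11.55
tcp_pos: [0.5092, -0.067, 0.0701]
orientation: [0.59, 0.808, -0.001, -0.002]
wrist_force: [-0.7, -0.7, 0.2]
opening: 0.0548
gripper_force: 0.0
```

Call:
servo_tool:
  series: "1 1 -20 0 0 0 55;1 1 -33 0 0 0 55;1 1 -33 0 0 0 25;1 1 -33 0 0 0 15;1 1 -33 0 0 0 15"

```text
time: 12.18
tcp_pos: [0.5122, -0.0645, 0.0395]
orientation: [0.589, 0.808, 0.0, 0.0]
wrist_force: [0.4, -0.6, 0.2]
opening: 0.0299
gripper_force: 0.0
```

Call:
servo_tool:
  series: "0 0 0 0 0 0 15;0 0 0 0 0 0 15;0 0 0 0 0 0 15;0 0 35 0 0 0 15;0 0 82 0 0 0 15"

```text
time: 12.8
tcp_pos: [0.5106, -0.0643, 0.1208]
orientation: [0.589, 0.808, -0.001, -0.001]
wrist_force: [1.0, -0.9, -0.4]
opening: 0.0237
gripper_force: 30.0
```

Call:
servo_tool:
  series: "-2 -50 5 0 0 0 15;-4 -100 5 0 0 0 15;-6 -150 5 0 0 0 15;-8 -190 5 0 0 0 15;-8 -200 0 0 0 0 15"

```text
time: 13.42
tcp_pos: [0.5028, -0.2679, 0.1206]
orientation: [0.591, 0.807, -0.001, 0.0]
wrist_force: [-0.1, 0.4, -0.6]
opening: 0.0237
gripper_force: 30.0
```

Call:
servo_tool:
  series: "0 0 -25 0 0 0 15;0 0 -55 0 0 0 15;0 0 -77 0 0 0 15;0 0 -78 0 0 0 15;0 0 -78 0 0 0 15"

```text
time: 14.05
tcp_pos: [0.5038, -0.2634, 0.0427]
orientation: [0.589, 0.808, 0.0, -0.0]
wrist_force: [-0.7, 0.3, -0.3]
opening: 0.0238
gripper_force: 30.0
```

Call:
servo_tool:
  series: "0 0 -1 0 0 0 15;0 0 -1 0 0 0 40;0 0 -1 0 0 0 60;0 0 -1 0 0 0 60;0 0 35 0 0 0 60"

```text
time: 14.68
tcp_pos: [0.5019, -0.2638, 0.0762]
orientation: [0.589, 0.808, -0.0, -0.002]
wrist_force: [0.5, -0.6, 0.4]
opening: 0.058
gripper_force: 0.0
```

Call:
servo_tool:
  series: "0 0 50 0 0 0 60;-10 45 90 0 0 0 60;-24 100 90 0 0 0 60;-38 160 90 0 0 0 60;-50 215 90 0 0 0 60"

```text
time: 15.3
tcp_pos: [0.4531, -0.0475, 0.1682]
orientation: [0.589, 0.808, 0.0, 0.0]
wrist_force: [0.9, -0.0, 0.5]
opening: 0.0602
gripper_force: 0.0
```

Call:
servo_tool:
  series: "-20 54 0 0 0 0 60;-21 54 0 0 0 0 60;-21 54 0 0 0 0 60;-21 54 0 0 0 0 60;-21 54 0 0 0 0 60"

```text
time: 15.92
tcp_pos: [0.433, 0.0036, 0.1677]
orientation: [0.59, 0.807, -0.0, -0.0]
wrist_force: [0.0, -0.2, -0.0]
opening: 0.0599
gripper_force: 0.0
```

```bash
python3 - <<'E'
from h import *
o=robot.get_obs();im=robot.capture("wrist");cv2.imwrite("pics/w4.png",cv2.convertScaleAbs(im,alpha=1.5,beta=20))
print(o["tcp_pos"],np.degrees(2*np.arctan2(o["orientation"][1],o["orientation"][0])),o["qpos"].round(2))
E
```

```text
[0.43298949 0.00362855 0.167705  ] 107.69869013644424 [ 0.41  0.26 -0.64  2.06  0.2   0.88 -0.03]
```

View pics/w4.png

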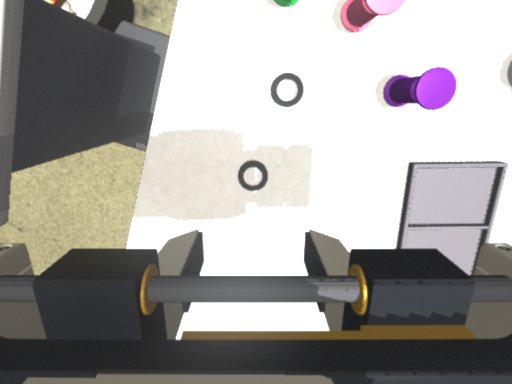

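Rings at (253,175) and (287,90); tray corners at (412,164) and (503,163), rib ends at (406,225) and (492,227). The jaws are nearly parallel to the rib.

```bash
python3 - <<'E'
from h import *
for k,p,z in [("lb",(253,175.5),.008),("la",(287.5,90),.008),("c1",(412,163),.012),("c2",(504,162),.012),("ribL",(406,225),.012),("ribR",(493,227),.012)]: print(k,ray("wrist",p,z).round(4))
E
```

```text
lb [0.4331 0.007  0.008 ]
la [0.4393 0.1023 0.008 ]
c1 [0.5915 0.0732 0.012 ]
c2 [0.6862 0.1047 0.012 ]
ribL [0.6182 0.0057 0.012 ]
ribR [0.716  0.0341 0.012 ]
```

Call:
servo_tool:
  series: "0 3 -50 0 0 0 60;0 3 -100 0 0 0 60;0 3 -125 0 0 0 60;0 3 -140 0 0 0 60;0 3 -140 0 0 0 30"

```text
time: 16.6
tcp_pos: [0.4325, 0.0075, 0.0274]
orientation: [0.589, 0.808, -0.0, -0.0]
wrist_force: [0.8, 0.6, -0.1]
opening: 0.0537
gripper_force: 0.0
```

Call:
servo_tool:
  series: "0 0 0 0 0 0 25;0 0 0 0 0 0 25;0 0 0 0 0 0 25;0 0 0 0 0 0 25;0 0 40 0 0 0 25"

```text
time: 17.23
tcp_pos: [0.431, 0.0074, 0.0668]
orientation: [0.589, 0.808, -0.001, -0.002]
wrist_force: [0.8, 0.7, 0.9]
opening: 0.0248
gripper_force: 0.0
```

The grasp missed: the fingers closed to 25 mm with no force. I back up and look.

Call:
servo_tool:
  series: "0 0 50 0 0 0 60;0 0 100 0 0 0 60;0 0 100 0 0 0 60;0 0 100 0 0 0 60;0 0 100 0 0 0 60"

```text
time: 17.85
tcp_pos: [0.4318, 0.0075, 0.1668]
orientation: [0.589, 0.808, -0.001, -0.001]
wrist_force: [-0.5, -0.4, -0.4]
opening: 0.0597
gripper_force: 0.0
```

```bash
python3 - <<'E'
from h import *
o=robot.get_obs();im=robot.capture("wrist");cv2.imwrite("pics/w5.png",cv2.convertScaleAbs(im,alpha=1.5,beta=20))
print(o["tcp_pos"])
E
```

```text
[0.43184581 0.0074642  0.16679965]
```

View pics/w5.png

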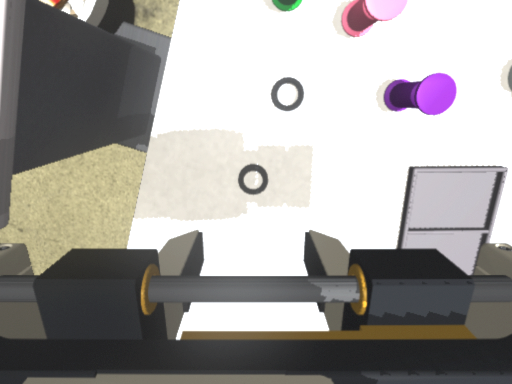

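The ring is unmoved at (253,180), still centred. I retry a little lower and check the grip before lifting.

Call:
servo_tool:
  series: "0 0 -55 0 0 0 50;0 0 -110 0 0 0 50;0 0 -130 0 0 0 50;0 0 -138 0 0 0 50;0 0 -141 0 0 0 45"

```text
time: 18.52
tcp_pos: [0.4327, 0.0078, 0.0266]
orientation: [0.589, 0.808, -0.0, -0.0]
wrist_force: [0.1, -0.5, -0.3]
opening: 0.0465
gripper_force: 0.0
```

Call:
servo_tool:
  series: "0 0 0 0 0 0 20;0 0 0 0 0 0 20;0 0 0 0 0 0 20;0 0 0 0 0 0 20;0 0 0 0 0 0 20"

```text
time: 19.15
tcp_pos: [0.4328, 0.0075, 0.027]
orientation: [0.589, 0.808, 0.0, 0.0]
wrist_force: [1.2, -0.5, 0.5]
opening: 0.0202
gripper_force: 0.0
```

```bash
python3 - <<'E'
from h import *
im=robot.capture("wrist");cv2.imwrite("pics/w6.png",cv2.resize(cv2.convertScaleAbs(im[120:384,130:380],alpha=2,beta=20),None,fx=2.2,fy=2.2))
im=robot.capture("side");cv2.imwrite("pics/s6.png",cv2.resize(cv2.convertScaleAbs(im[120:240,150:310],alpha=1.5,beta=20),None,fx=5,fy=5,interpolation=cv2.INTER_CUBIC))
E
```

```text
(no output)
```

View pics/w6.png

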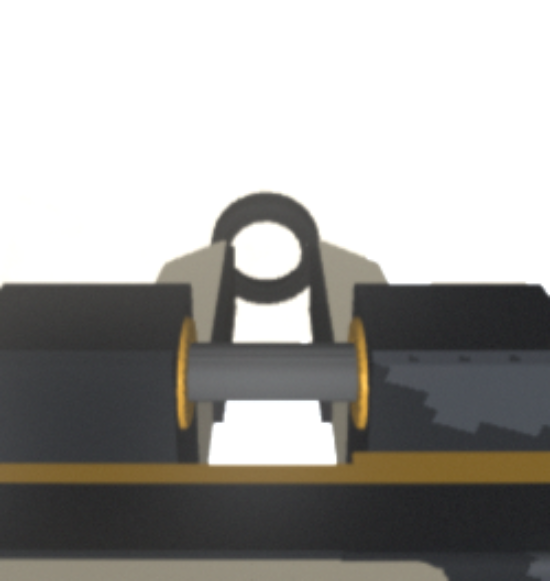

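View pics/s6.png

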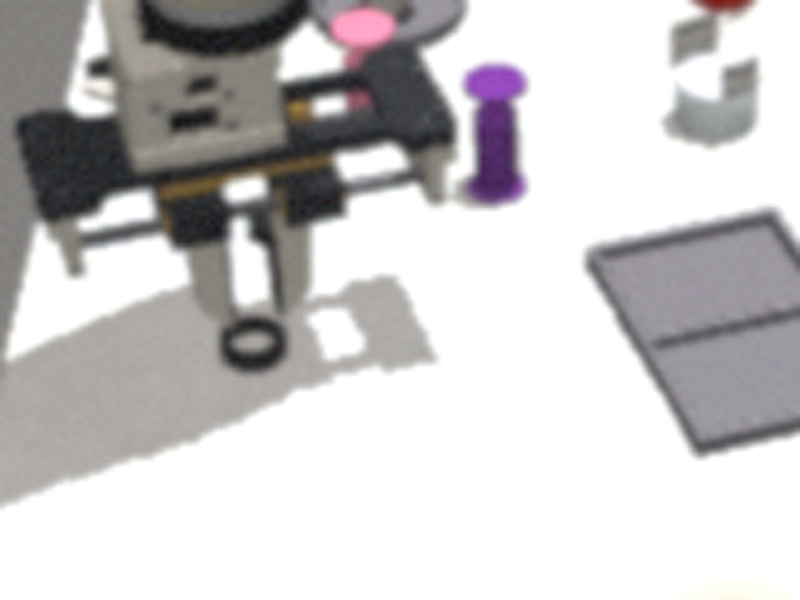

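Both views show the fingertips above the ring: in the side crop the tips end near (252,317) and the ring is at (253,343). I estimate the tip height.

```bash
python3 - <<'E'
from h import *
c=robot.camera_params("side")
for z in (0,.005,.01,.015,.02): print(z,ray("side",(150+252/5,120+317/5),z,c).round(4), ray("side",(150+253/5,120+343/5),z,c).round(4))
for z in (.005,.01): print(ray("wrist",(130+265/2.2,120+248/2.2),z).round(4))
o=robot.get_obs();print(o["orientation"],o["tcp_pos"])
E
```

```text
0 [0.43   0.0282 0.    ] [0.432  0.0085 0.    ]
0.005 [0.4308 0.0222 0.005 ] [0.4328 0.0025 0.005 ]
0.01 [0.4317 0.0161 0.01  ] [ 0.4337 -0.0034  0.01  ]
0.015 [0.4325 0.01   0.015 ] [ 0.4345 -0.0093  0.015 ]
0.02 [0.4334 0.004  0.02  ] [ 0.4353 -0.0153  0.02  ]
[0.4327 0.0063 0.005 ]
[0.432  0.0085 0.01  ]
[5.89114857e-01 8.08049308e-01 1.56512825e-05 3.59530834e-05] [0.43271799 0.00758667 0.0268686 ]
```

The tips are about 12-17 mm up, so the fingers end higher than the TCP figure suggests. I open and go lower gently, watching the force.

Call:
servo_tool:
  series: "0 -1 0 0 0 0 50;0 -1 0 0 0 0 50;0 -1 0 0 0 0 50;0 -1 -3 0 0 0 50;0 -1 -6 0 0 0 50"

```text
time: 19.88
tcp_pos: [0.4327, 0.0066, 0.0206]
orientation: [0.589, 0.808, 0.0, -0.0]
wrist_force: [-0.3, 0.8, 0.0]
opening: 0.0501
gripper_force: 0.0
```

Call:
servo_tool:
  series: "0 0 -1 0 0 0 50;0 0 -2 0 0 0 50;0 0 -3 0 0 0 50;0 0 -3 0 0 0 50;0 0 -3 0 0 0 50"

```text
time: 20.5
tcp_pos: [0.4327, 0.0066, 0.0179]
orientation: [0.589, 0.808, 0.0, 0.0]
wrist_force: [0.4, -0.2, 1.3]
opening: 0.0499
gripper_force: 0.0
```

Call:
servo_tool:
  series: "0 0 -1 0 0 0 50;0 0 -2 0 0 0 50;0 0 -3 0 0 0 50;0 0 -3 0 0 0 30;0 0 -3 0 0 0 20"

```text
time: 21.12
tcp_pos: [0.4327, 0.0066, 0.0148]
orientation: [0.589, 0.808, -0.0, 0.0]
wrist_force: [0.3, 0.3, 0.2]
opening: 0.0344
gripper_force: 0.0
```

Call:
servo_tool:
  series: "0 0 0 0 0 0 20;0 0 0 0 0 0 20;0 0 0 0 0 0 20;0 0 0 0 0 0 20;0 0 0 0 0 0 20"

```text
time: 21.75
tcp_pos: [0.4327, 0.0066, 0.0148]
orientation: [0.589, 0.808, 0.0, 0.0]
wrist_force: [0.1, 0.0, -1.0]
opening: 0.02
gripper_force: 0.0
```

Still no contact. This agrees with the tip-front reading that the tips are only about 3 mm ahead of the TCP. I keep going down with force checks.

Call:
servo_tool:
  series: "0 0 0 0 0 0 50;0 0 0 0 0 0 50;0 0 0 0 0 0 50;0 0 -2 0 0 0 50;0 0 -4 0 0 0 50"

```text
time: 22.38
tcp_pos: [0.4327, 0.0066, 0.0107]
orientation: [0.589, 0.808, 0.0, 0.0]
wrist_force: [-0.6, 0.5, 0.1]
opening: 0.0501
gripper_force: 0.0
```

Call:
servo_tool:
  series: "0 0 -1 0 0 0 50;0 0 -2 0 0 0 50;0 0 -3 0 0 0 35;0 0 -3 0 0 0 20;0 0 -3 0 0 0 20"

```text
time: 23.0
tcp_pos: [0.4327, 0.0066, 0.0079]
orientation: [0.589, 0.808, 0.0, 0.0]
wrist_force: [1.1, -0.3, -0.5]
opening: 0.03
gripper_force: 30.0
```

Call:
servo_tool:
  series: "0 0 0 0 0 0 20;0 0 0 0 0 0 20;0 0 0 0 0 0 20;0 0 0 0 0 0 20;0 0 0 0 0 0 20"

```text
time: 23.62
tcp_pos: [0.4328, 0.0066, 0.0079]
orientation: [0.589, 0.808, 0.0, 0.0]
wrist_force: [-0.1, -0.6, 0.0]
opening: 0.0299
gripper_force: 30.0
```

Gripped. Lift gently and travel over the far bay.

Call:
servo_tool:
  series: "0 0 4 0 0 0 20;0 0 15 0 0 0 20;0 0 40 0 0 0 20;0 0 70 0 0 0 20;0 0 90 0 0 0 20"

```text
time: 24.25
tcp_pos: [0.433, 0.0068, 0.0998]
orientation: [0.589, 0.808, 0.0, 0.001]
wrist_force: [0.4, -0.6, -0.4]
opening: 0.0304
gripper_force: 30.0
```

Call:
servo_tool:
  series: "50 -5 0 0 0 0 20;100 -10 0 0 0 0 20;150 -15 0 0 0 0 20;200 -20 0 0 0 1 20;242 -24 0 0 0 2 20"

```text
time: 24.88
tcp_pos: [0.6764, -0.0178, 0.0987]
orientation: [0.575, 0.818, 0.0, 0.0]
wrist_force: [0.4, 1.4, 0.6]
opening: 0.0295
gripper_force: 30.0
```

Call:
servo_tool:
  series: "0 0 0 0 0 0 20;0 0 0 0 0 0 20;0 0 0 0 0 0 20;0 0 0 0 0 0 20;0 0 0 0 0 0 20"

```text
time: 25.5
tcp_pos: [0.6744, -0.0174, 0.0981]
orientation: [0.575, 0.818, -0.0, 0.0]
wrist_force: [-0.9, -0.7, -0.4]
opening: 0.03
gripper_force: 30.0
```

```bash
python3 - <<'E'
from h import *
im=robot.capture("wrist");s=robot.capture("side")
a=cv2.resize(cv2.convertScaleAbs(im,alpha=1.6,beta=20),(400,300));b=cv2.resize(cv2.convertScaleAbs(s[90:270,140:380],alpha=1.5,beta=20),(400,300))
cv2.imwrite("pics/w7.png",np.hstack([a,b]))
print(robot.get_obs()["tcp_pos"])
E
```

```text
[ 0.67461194 -0.01740638  0.09801831]
```

View pics/w7.png

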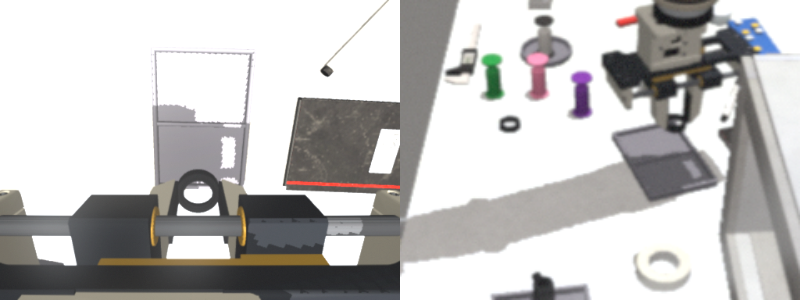

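The ring is held flat. The rib runs (155,122)-(247,125) and the ring is at (198,190) in the left panel. The objective stands in the dish.

```bash
python3 - <<'E'
from h import *
s=1.28
r=(ray("wrist",(155*s,122*s),.012)+ray("wrist",(247*s,125*s),.012))/2
t=(ray("wrist",(154*s,51*s),.012)+ray("wrist",(253*s,52*s),.012))/2
print(r,t,ray("wrist",(198*s,190*s),.09))
E
```

```text
[0.66690344 0.01842896 0.012     ] [0.64492621 0.08557107 0.012     ] [ 0.67669541 -0.01864312  0.09      ]
```

Call:
servo_tool:
  series: "4 0 -40 0 0 0 20;4 0 -70 0 0 0 20;4 0 -82 0 0 0 20;4 0 -86 0 0 0 20;4 0 -86 0 0 0 20"

```text
time: 26.22
tcp_pos: [0.6793, -0.0172, 0.0127]
orientation: [0.575, 0.818, 0.0, 0.0]
wrist_force: [-0.3, 0.4, 0.4]
opening: 0.03
gripper_force: 30.0
```

Call:
servo_tool:
  series: "0 0 -1 0 0 0 20;0 0 -1 0 0 0 38;0 0 -1 0 0 0 43;0 0 -1 0 0 0 43;0 0 -1 0 0 0 43"

```text
time: 26.85
tcp_pos: [0.6787, -0.0174, 0.0109]
orientation: [0.575, 0.818, 0.0, 0.0]
wrist_force: [-0.0, -0.3, -0.6]
opening: 0.0432
gripper_force: 0.0
```

Call:
servo_tool:
  series: "0 0 20 0 0 0 43;0 0 60 0 0 0 50;0 0 110 0 0 0 50;0 0 140 0 0 0 50;0 0 140 0 0 0 50"

```text
time: 27.48
tcp_pos: [0.6806, -0.0168, 0.1555]
orientation: [0.575, 0.818, 0.002, 0.003]
wrist_force: [0.7, 1.0, -0.6]
opening: 0.0503
gripper_force: 0.0
```

Call:
servo_tool:
  series: "-50 25 0 0 0 -5 50;-100 50 0 0 0 -10 50;-150 75 0 0 0 -15 50;-200 100 0 0 0 -20 50;-239 119 0 0 0 -20 50"

```text
time: 28.1
tcp_pos: [0.4372, 0.1024, 0.1509]
orientation: [0.708, 0.706, -0.0, 0.0]
wrist_force: [-0.2, 0.8, 0.8]
opening: 0.0501
gripper_force: 0.0
```

Call:
servo_tool:
  series: "0 0 0 0 0 0 50;0 0 -55 0 0 0 50;0 0 -95 0 0 0 50;0 0 -110 0 0 0 50;0 0 -110 0 0 0 50"

```text
time: 28.72
tcp_pos: [0.4398, 0.1014, 0.0405]
orientation: [0.708, 0.706, -0.001, -0.0]
wrist_force: [0.1, 0.0, 0.6]
opening: 0.0501
gripper_force: 0.0
```

```bash
python3 - <<'E'
from h import *
o=robot.get_obs();im=robot.capture("wrist");cv2.imwrite("pics/w8.png",cv2.convertScaleAbs(im,alpha=1.5,beta=20))
print(o["tcp_pos"],o["orientation"])
E
```

```text
[0.43980105 0.10144475 0.04052114] [ 7.08288316e-01  7.05922950e-01 -5.73901941e-04 -3.46978001e-04]
```

View pics/w8.png

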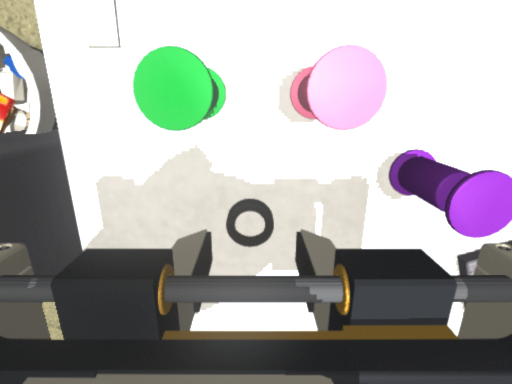

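The ring is at (249,223). The feet of the look-alikes are at green (207,92), pink (312,93) and purple (412,172). The gripper body could touch the purple one, so I check the clearance against yaw.

```bash
python3 - <<'E'
from h import *
L=ray("wrist",(249.5,222.5),.007);print(L)
F={"g":ray("wrist",(205,92),.003),"p":ray("wrist",(312,93),.003),"v":ray("wrist",(413,172),.003)}
for k,v in F.items(): print(k,v.round(4))
for a in (0,-15,-20,-25,-30):
    u=np.array([np.cos(np.radians(a)),np.sin(np.radians(a))]);n=np.array([-u[1],u[0]])
    print(a,[(round(((v-L)[:2]@u)*1e3),round(((v-L)[:2]@n)*1e3)) for v in F.values()])
E
```

```text
[0.43921534 0.1029455  0.007     ]
g [0.412  0.1895 0.003 ]
p [0.4788 0.1887 0.003 ]
v [0.5503 0.1378 0.003 ]
0 [(-27, 87), (40, 86), (111, 35)]
-15 [(-49, 77), (16, 93), (98, 62)]
-20 [(-55, 72), (8, 94), (92, 71)]
-25 [(-61, 67), (0, 94), (86, 79)]
-30 [(-67, 61), (-9, 94), (79, 86)]
```

Call:
servo_tool:
  series: "0 1 0 0 0 -10 50;0 1 0 0 0 -20 50;0 1 0 0 0 -20 50;0 1 -15 0 0 -20 50;0 1 -25 0 0 -20 50"

```text
time: 29.4
tcp_pos: [0.4396, 0.1024, 0.015]
orientation: [0.82, 0.573, -0.0, -0.0]
wrist_force: [-0.2, 0.4, -1.1]
opening: 0.0502
gripper_force: 0.0
```

Call:
servo_tool:
  series: "0 0 -3 0 0 0 50;0 0 -6 0 0 0 50;0 0 -8 0 0 0 50;0 0 -9 0 0 0 35;0 0 -9 0 0 0 20"

```text
time: 30.02
tcp_pos: [0.4397, 0.1026, 0.0069]
orientation: [0.82, 0.572, 0.0, 0.0]
wrist_force: [0.2, 0.2, 0.3]
opening: 0.0348
gripper_force: 0.1
```

Call:
servo_tool:
  series: "0 0 0 0 0 0 20;0 0 0 0 0 0 20;0 0 0 0 0 0 20;0 0 0 0 0 0 20;0 0 0 0 0 0 20"

```text
time: 30.65
tcp_pos: [0.4398, 0.1026, 0.0069]
orientation: [0.82, 0.572, 0.0, 0.0]
wrist_force: [1.0, 0.3, 1.0]
opening: 0.0305
gripper_force: 30.0
```

Call:
servo_tool:
  series: "0 0 4 0 0 0 20;0 0 15 0 0 0 20;0 0 50 0 0 0 20;0 0 90 0 0 0 20;0 0 110 0 0 0 20"

```text
time: 31.28
tcp_pos: [0.4404, 0.103, 0.1195]
orientation: [0.82, 0.572, 0.001, 0.0]
wrist_force: [0.8, 0.2, -0.7]
opening: 0.0303
gripper_force: 30.0
```

Call:
servo_tool:
  series: "50 -12 0 0 0 10 20;100 -24 0 0 0 20 20;150 -36 0 0 0 30 20;195 -46 0 0 0 39 20;214 -50 0 0 0 39 20"

```text
time: 31.9
tcp_pos: [0.6558, 0.0509, 0.1171]
orientation: [0.582, 0.813, 0.0, 0.0]
wrist_force: [-0.0, -0.0, -0.2]
opening: 0.0304
gripper_force: 30.0
```

Call:
servo_tool:
  series: "0 0 0 0 0 0 20;0 0 -30 0 0 0 20;0 0 -70 0 0 0 20;0 0 -90 0 0 0 20;0 0 -90 0 0 0 20"

```text
time: 32.52
tcp_pos: [0.6523, 0.0527, 0.0261]
orientation: [0.582, 0.813, -0.001, -0.001]
wrist_force: [-0.2, -0.1, -0.3]
opening: 0.0303
gripper_force: 30.0
```

```bash
python3 - <<'E'
from h import *
im=robot.capture("wrist");s=robot.capture("side")
a=cv2.resize(cv2.convertScaleAbs(im,alpha=1.2,beta=10),(400,300));b=cv2.resize(cv2.convertScaleAbs(s[90:330,140:460],alpha=1.5,beta=20),(400,300))
cv2.imwrite("pics/w9.png",np.hstack([a,b]))
print(robot.get_obs()["tcp_pos"])
E
```

```text
[0.65422075 0.05307883 0.02819878]
```

View pics/w9.png

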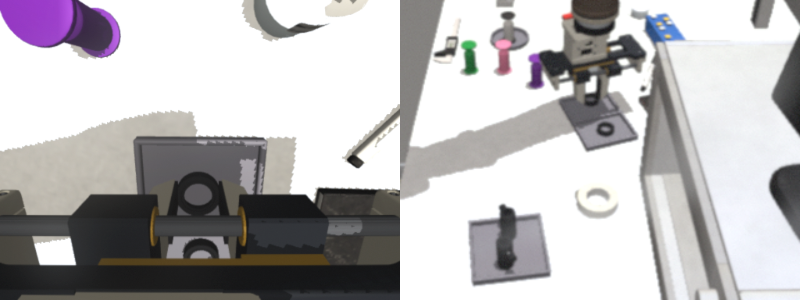

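The ring is over the near bay. The other ring lies in its bay and both holders stand in the square tray. Lower and release.

Call:
servo_tool:
  series: "0 0 -8 0 0 0 20;0 0 -14 0 0 0 20;0 0 -17 0 0 0 20;0 0 -17 0 0 0 20;0 0 -17 0 0 0 20"

```text
time: 33.25
tcp_pos: [0.6536, 0.0525, 0.01]
orientation: [0.582, 0.813, -0.0, -0.0]
wrist_force: [-1.9, -0.9, 2.3]
opening: 0.0302
gripper_force: 30.0
```

Call:
servo_tool:
  series: "0 0 0 0 0 0 20;0 0 0 0 0 0 38;0 0 0 0 0 0 43;0 0 0 0 0 0 43;0 0 0 0 0 0 43"

```text
time: 33.88
tcp_pos: [0.6538, 0.0527, 0.0097]
orientation: [0.582, 0.813, 0.0, -0.0]
wrist_force: [-0.0, 0.3, -0.5]
opening: 0.0428
gripper_force: 0.0
```

Call:
servo_tool:
  series: "0 0 20 0 0 0 43;0 0 60 0 0 0 43;0 0 110 0 0 0 43;-60 0 140 0 0 0 43;-110 0 150 0 0 0 43"

```text
time: 34.5
tcp_pos: [0.5436, 0.0534, 0.1629]
orientation: [0.582, 0.813, 0.001, 0.002]
wrist_force: [-0.0, -0.0, -0.1]
opening: 0.043
gripper_force: 0.0
```

Call:
servo_tool:
  series: "-60 0 20 0 0 0 43;-120 0 40 0 0 0 43;-180 0 60 0 0 0 43;-180 0 60 0 0 0 43;-180 0 60 0 0 0 43"

```text
time: 35.12
tcp_pos: [0.3645, 0.0526, 0.221]
orientation: [0.582, 0.813, 0.001, 0.002]
wrist_force: [0.1, -0.7, -0.0]
opening: 0.0429
gripper_force: 0.0
```

```bash
python3 - <<'E'
from h import *
im=robot.capture("top");s=robot.capture("side")
a=cv2.resize(cv2.convertScaleAbs(im[110:290,100:400],alpha=1.5,beta=20),(500,300));b=cv2.resize(cv2.convertScaleAbs(s[90:330,140:380],alpha=1.3,beta=20),(300,300))
cv2.imwrite("pics/end.png",np.hstack([a,b]))
print(robot.get_obs()["tcp_pos"])
E
```

```text
[0.36478418 0.05274443 0.22013072]
```

View pics/end.png

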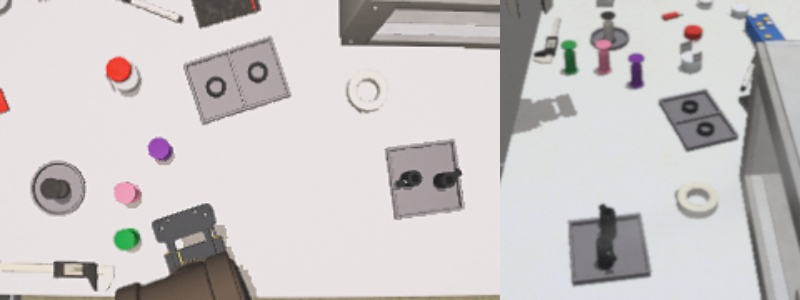

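The final view shows each ring centred in its bay, both holders standing inside the square tray and the objective in the dish. The bottle and tape have not moved.

```bash
python3 -c "
from bench import robot
print(robot.hand_in())"
```

```text
the job is handed in; nothing more can be done
None
```

I handed the job in at about 35 s with all five parts in place in the last pictures: a lens ring in each bay, both post holders upright in the square tray and the objective upright in the dish, with the bottle and tape unmoved; the hand-in returned no verdict.

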